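# Set the length stop of a glass-cane chopper and load a cane

### The arm

A 6-joint arm with a two-finger parallel gripper is mounted at the origin on the work surface. World frame = base frame: x ahead of the robot, y to its left, z up, the work surface at z = 0. Lengths are in m, angles in rad, forces in N, time in s.
With the tool pointing down it reaches from about 0.375 to 0.975 m from the base axis. Payload 3.8 kg.
Tool frame: the origin (TCP) lies midway between the tips of the shut fingers; the grasp point (between the pads) lies 19 mm behind it; x points along the fingers, y is the direction in which the jaws open and shut, and the axes are right-handed (so a half turn about x gives the same grasp; the last joint's range is limited). The gripper opens to 88 mm and grips with 3 to 60 N. Pads are 18 mm wide; open, the fingers measure 123 mm over their backs; the gripper's body (75 mm by 187 mm) begins 45 mm behind the grasp point.
Start: joints at [-0.037, 0.264, 1.604, -0, 1.274, -0.037], TCP at [0.675, -0, 0.239] pointing down, gripper open.
Joint ranges: [-2.63, 2.63], [-0.94, 2.18], [0.31, 2.57], [-1.31, 4.45], [0, 2.66], [-2.55, 2.55]. Speed limits (rad/s): [2.57, 2.57, 3.14, 3.14, 3.14, 3.14].

### API

Orientations are given as a rotation vector (axis times angle).
In Python, from cell import manip, inverse_kinematics, cams, order gives the robot as it stands. Calls block until the motion is done:
- manip.move_pose(position, orientation): joint-space move of the TCP to a pose.
- manip.move_linear(position, rate=0.15, rot=None): straight line of the TCP; rot=None keeps the orientation; rate is the mean speed in m/s.
- manip.set_joints(angles): joint-space move.
- manip.set_gripper(opening, force=None): finger opening in m; force is the grip in N (None keeps the last); returns when the fingers have stopped.
- manip.dwell(seconds).
- inverse_kinematics(position, orientation): joint angles nearest the present ones, or None.
- manip.state(): the state.
- cams.capture(name): name is "scene" or "side" or "wrist"; returns a dict with "image" (420x560x3 uint8, blue, green, red), "z_map" (420x560 float32, m along the optical axis (not along the pixel's ray), 0 where there is no reading), "intrinsics" (3x3 intrinsics, pixels), "position" and "orientation" of the camera in the world; the wrist camera has in their place "T_tool_cam" (4x4, takes a point from camera to tool coordinates, whose origin is the TCP and whose axes are the tool frame's). Camera axes: x right, y down, z forward; pixel columns grow to the right and rows downward; lengths in m; the calibration is good to about 2 mm. A picture is of the moment at which its call begins: read the wrist's pose just before it.
A pose or a line that the arm cannot do raises manip.IKError and nothing moves.
- order.close_job(): hands the job in, once; it reports no verdict.
The state is a dict: "clock": time; "joint_pos": joint angles; "joint_velocities": joint speeds; "tau": joint torques, N m; "tool_pos": TCP position; "tcp_rot": TCP orientation; "contact_force": force on the tool from outside, world axes, zero at the start; "moment": the same for the moment, N m; "gripper_width": finger opening in m.
Only numpy, scipy, OpenCV 4.12 (cv2) and the standard library are available. Lean on these libraries where they do the work, as an engineer would, in place of code of your own. Each camera call takes 0.05 s, during which the arm holds its last target.

### The job

Set the chopper's length stop for the shortest pieces: turn the ball knob on the stop turret clockwise, taking it afresh as often as you need, until the longest of the six stop rods points straight at the cutting wheels and the sprung pawl has caught there. Then take the thick glass cane from the wooden rack, lay it in the chopper's two V rests and feed it between the cutting wheels until its end touches that rod, and leave it lying there. Leave the thin cane and the tweezers where they are.

Things in the scene. Friction and masses are not known exactly. Their poses are not given: they have to be found in the camera images.
- chopper: Bench chopper for glass cane, fixed, place and yaw vary. Base plate 370 x 100 x 12 mm; origin: centre of its underside. x runs level along the cane's path from the stop turret to the infeed end, z up. The cane's axis runs on y = 0, z = 62 mm. On it: vertical turret axis at x = -115, cutting wheels at x = -15, V rests at x = 30 and 145 mm.
- cutter (a point): Point on the cane's path between the upper and lower cutting wheels (22 mm apart). Cutter column: chopper x -30 to 0, y 29 to 55, up to z 112 mm. A sprung hand lever bridges the path (x -26 to -4, z 90 to 120 mm, out to y = -155), so the cane cannot be lowered in here: lay it in the V rests short of the wheels and feed it along -x.
- rest_mid (a point): Point on the cane's path half-way between the two V rests (x = 87.5 mm). Each rest is a 90 degree V of angle steel, open above, 35 mm wide and 70 mm high at its top, 16 mm long in x, centred 57.5 mm to either side; between them is free space (99 mm long) down to the base plate, 50 mm below the cane's axis.
- knob (a point): Centre of the smooth black ball knob, 40 mm diameter, on the turret's vertical axis, 120 mm above the bench. Below it a 20 mm collar (97 to 104 mm high) and 12 mm neck; stop rods and hub lie below 79 mm; the space round the ball is free. Turning it clockwise, against a return spring and the pawl, takes up to 0.25 N m.
- turret (a joint): Turret angle, rad, growing clockwise seen from above; 0 (or 6.28) = longest rod points at the wheels, pawl seated. 12 ratchet teeth, one every 0.524 rad; it cannot turn back past a caught tooth. Let go between teeth, a return spring runs it back to the last tooth passed. It starts at rest 4 to 6 teeth short of 0. Turned too far, it must go on round (range to 20).
- long_tip (a point): End of the longest of six steel stop rods (10 mm thick, domed), which stand out level from the turret hub every 60 degrees, 62 mm above the bench. It is 75 mm from the turret axis; the next ones, clockwise from above, end at 66, 57, 48, 39 and 30 mm. At turret angle 0 it is at chopper x = -40, y = 0 mm.
- pawl (a joint): Angle of the sprung pawl, rad: about 0.02 when seated against a tooth (below 0.06), about 0.17 on a tooth's crest. It lies low beside the ratchet wheel under the stop rods, on the side away from the cutter; it needs no handling.
- cane_center (a point): Centre of the thick white glass cane: round rod 12 mm diameter, 220 mm long, 50 to 75 g, flat ends alike; x along the rod. It starts level in one notch of the wooden rack, centre 40.5 mm above the bench. It is free for 35 mm either way of its middle, with 28 mm of air below its axis; the thin cane lies parallel, 70 mm aside.
- cane_home (a point): Point fixed on the chopper, on the cane's path: where the centre of the thick cane lies when it rests in both V rests and its end touches the longest stop rod (chopper x = 70, y = 0, z = 62 mm); axes as the chopper's.
- thin_cane_center (a point): Centre of the thin white cane in the other notch, 7 mm diameter, 220 mm long. To be left alone.
- rack: Fixed wooden rack, board 170 x 136 x 12 mm with two notched cross strips, 44 mm high and 16 mm thick, at x = -62 and 62 mm; notches at y = -35 and 35 mm. The canes lie along its x. Origin: centre of its underside. Which cane lies in which notch varies.
- tweezers: Steel tweezers, 200 mm long, 10 mm high, lying loose on the bench in front of the chopper. To be left alone.
Mind the look-alikes: they are no part of the job. Leave any turquoise look-alike of the part that bears cane_center alone.

How it is judged:
By the outcome, as a careful person would: the job done as asked, in the order asked, and still so for the second after the job is handed in, with the robot touching nothing.
It also fails if it takes over 72 s, if anything falls off the work surface, if the arm or the gripper's body presses on something with over 40 N, if the wrist force passes 120 N, or if a joint passes its speed limit or range.

## Working session

There is one attempt and no reset: what is moved stays moved. The work goes in short steps, each a Python script; the robot and the scene stay as the last script left them, time stands still between calls to the robot, and variables do not carry over. Pictures are saved under pics/ and viewed, and the job is handed in when it is done.

```bash
ls; mkdir -p pics; python3 - <<'E'
from cell import manip,cams
import cv2,numpy as np
for n in ["scene","side","wrist"]:
    c=cams.capture(n); cv2.imwrite(f"pics/{n}0.png",c["image"]); np.savez(f"{n}0.npz",**c)
    print(n,{k:np.round(v,3).tolist() for k,v in c.items() if k not in("image","z_map")},(c["z_map"]>0).mean())
print(manip.state())
E
```

```text
pics
scene {'intrinsics': [[382.036, 0.0, 275.671], [0.0, 382.036, 211.638], [0.0, 0.0, 1.0]], 'position': [0.963, -0.507, 0.747], 'orientation': [-2.164, -0.963, 0.424]} 0.9961522108843538
side {'intrinsics': [[425.96, 0.0, 289.385], [0.0, 425.96, 209.692], [0.0, 0.0, 1.0]], 'position': [0.314, -0.663, 0.853], 'orientation': [-2.43, 0.311, -0.116]} 0.9959523809523809
wrist {'intrinsics': [[307.603, 0.0, 282.743], [0.0, 307.603, 209.987], [0.0, 0.0, 1.0]], 'T_tool_cam': [[-0.0, -0.271, 0.963, -0.146], [1.0, -0.0, 0.0, -0.001], [0.0, 0.963, 0.271, -0.069], [0.0, 0.0, 0.0, 1.0]]} 0.9951318027210885
{'clock': 0.15, 'joint_pos': array([-3.68706402e-02,  2.64634364e-01,  1.60502558e+00, -5.06584074e-06,
        1.27370158e+00, -3.69279789e-02]), 'joint_velocities': array([-0.00115846, -0.00212736, -0.00330625, -0.00020529,  0.00063609,
       -0.00147391]), 'tau': array([-3.11732474e-04, -5.02845919e+01, -3.57470334e+01,  7.29960459e-02,
        2.49771774e-02, -9.00718305e-05]), 'tool_pos': array([6.74463802e-01, 3.60981392e-05, 2.37656202e-01]), 'tcp_rot': array([ 1.20836439,  1.21057362, -1.2104294 ]), 'contact_force': array([-0.30347014, -0.39882052,  0.3834886 ]), 'moment': array([ 0.03017723, -0.01740452,  0.01902225]), 'gripper_width': 0.08821625946097285}
```

View pics/scene0.png

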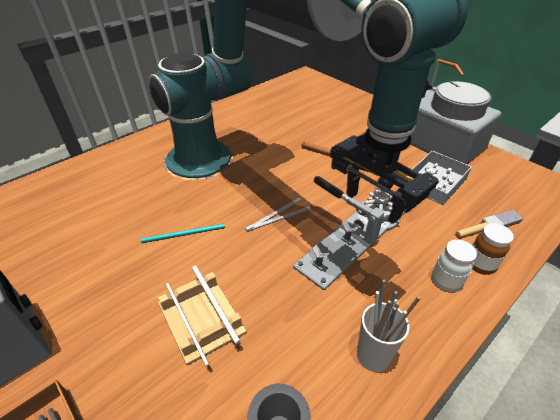

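View pics/side0.png

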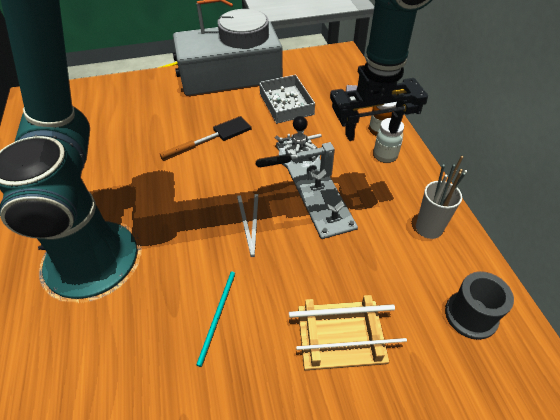

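View pics/wrist0.png

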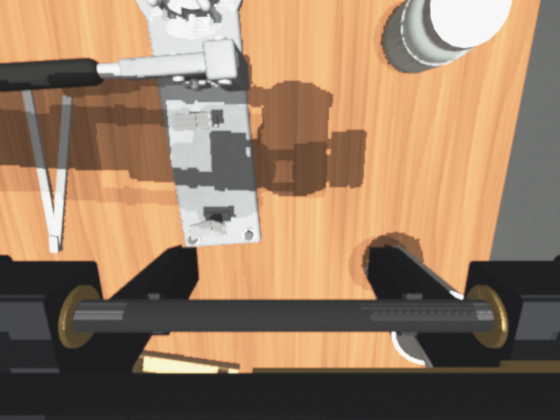

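```bash
cat > h.py <<'E'
import numpy as np,cv2
from scipy.spatial.transform import Rotation as R
def campose(c,st=None):
    if "T_tool_cam" in c:
        T=np.eye(4);T[:3,:3]=R.from_rotvec(st["tcp_rot"]).as_matrix();T[:3,3]=st["tool_pos"]
        return T@c["T_tool_cam"]
    T=np.eye(4);T[:3,:3]=R.from_rotvec(c["orientation"]).as_matrix();T[:3,3]=c["position"];return T
def cloud(c,T):
    K=c["intrinsics"];h,w=c["z_map"].shape
    u,v=np.meshgrid(np.arange(w),np.arange(h));z=c["z_map"]
    P=np.stack([(u-K[0,2])/K[0,0]*z,(v-K[1,2])/K[1,1]*z,z],-1)
    return P@T[:3,:3].T+T[:3,3]
def ray(c,T,u,v,zp):
    K=c["intrinsics"];d=T[:3,:3]@np.array([(u-K[0,2])/K[0,0],(v-K[1,2])/K[1,1],1.])
    return T[:3,3]+d*(zp-T[2,3])/d[2]
def proj(c,T,p):
    q=T[:3,:3].T@(np.asarray(p)-T[:3,3]);q=c["intrinsics"]@q;return q[:2]/q[2]
E
python3 - <<'E'
from h import *
for n,(x0,y0,x1,y1) in dict(scene=(290,160,450,300),side=(230,100,370,250)).items():
    c=dict(np.load(n+"0.npz"));T=campose(c)
    cv2.imwrite(f"pics/{n}_crop.png",cv2.resize(c["image"][y0:y1,x0:x1],None,fx=4,fy=4,interpolation=cv2.INTER_CUBIC)) 
    P=cloud(c,T)
    b=P[...,2]; print(n,np.median(b[(np.abs(b)<.02)]))
    g=c["image"].astype(int)
    # black ball near 
    for z in (.02,.06,.1,.14): pass
c=dict(np.load("side0.npz"));T=campose(c);P=cloud(c,T)
for uv in [(300,123),(354,228),(325,235),(300,314),(390,309),(302,347),(400,341)]: print(uv,P[uv[1],uv[0]].round(3))
c=dict(np.load("scene0.npz"));T=campose(c);P=cloud(c,T)
for uv in [(323,283),(297,265),(196,269),(235,339),(170,287),(205,360)]: print(uv,P[uv[1],uv[0]].round(3))
E
```

```text
scene 0.0003781419414108367
side 0.0001275071797532945
(300, 123) [0.571 0.201 0.132]
(354, 228) [ 0.635 -0.081  0.009]
(325, 235) [ 0.558 -0.085  0.011]
(300, 314) [ 0.437 -0.287  0.046]
(390, 309) [ 0.622 -0.321  0.042]
(302, 347) [ 0.423 -0.352  0.039]
(400, 341) [ 0.614 -0.39   0.04 ]
(323, 283) [ 0.635 -0.073  0.011]
(297, 265) [ 0.559 -0.083  0.016]
(196, 269) [ 0.428 -0.282  0.047]
(235, 339) [ 0.625 -0.32   0.044]
(170, 287) [ 0.425 -0.35   0.038]
(205, 360) [ 0.62  -0.388  0.042]
```

View pics/scene_crop.png

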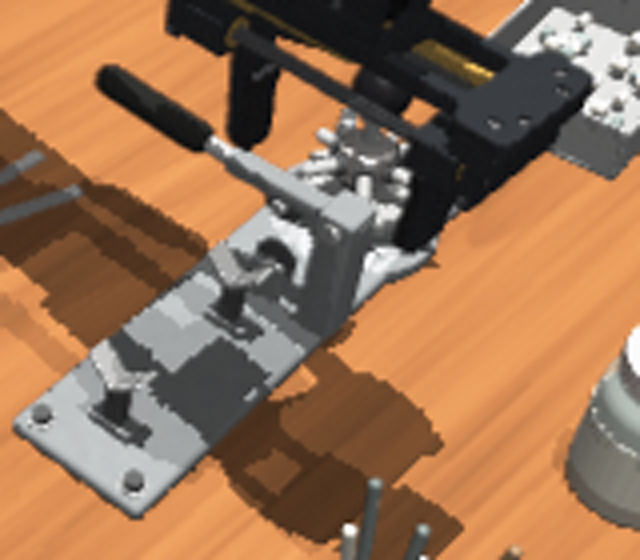

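View pics/side_crop.png

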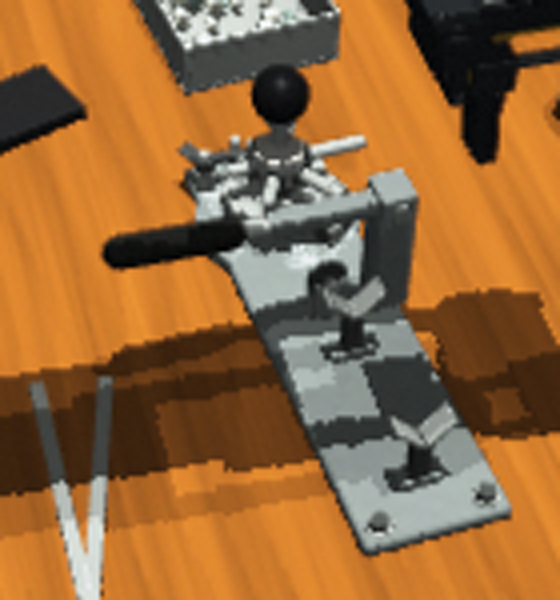

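```bash
python3 - <<'E'
from h import *
from cell import manip,cams,inverse_kinematics
s=manip.state();rot=s["tcp_rot"]
rot=R.from_matrix(np.array([[0,1,0],[0,0,-1],[-1,0,0]])).as_rotvec();print(rot)
for i,p in enumerate([(.60,.0,.25),(.58,.09,.27)]):
    manip.move_pose(p,rot); manip.dwell(.3)
    s=manip.state();c=cams.capture("wrist");c["st_p"]=s["tool_pos"];c["st_r"]=s["tcp_rot"];np.savez(f"w{i+1}.npz",**c)
    cv2.imwrite(f"pics/w{i+1}.png",c["image"]);print(s["clock"],s["tool_pos"],s["joint_pos"])
j=s["joint_pos"]
for a in (-1.5,-.5,.5,1.5):
    Rt=R.from_rotvec([0,0,a])*R.from_rotvec(rot)
    print(a,inverse_kinematics([.573,.21,.2],Rt.as_rotvec()))
E
```

```text
[ 1.20919958  1.20919958 -1.20919958]
0.85 [6.00654365e-01 3.84467879e-06 2.49590611e-01] [-4.14621611e-02  1.18073035e-01  1.75588785e+00  3.49290162e-06
  1.26803259e+00 -4.15139414e-02]
1.6667 [0.58007921 0.08904253 0.26951354] [ 1.09951490e-01  8.07176451e-02  1.76002902e+00 -1.44209420e-04
  1.30160066e+00  1.11437579e-01]
-1.5 [3.10477980e-01 1.69663925e-01 1.79040028e+00 4.44089210e-16
 1.18152845e+00 1.81047798e+00]
-0.5 [0.31047798 0.16966392 1.79040028 0.         1.18152845 0.81047798]
0.5 [ 3.10477980e-01  1.69663925e-01  1.79040028e+00 -4.44089210e-16
  1.18152845e+00 -1.89522020e-01]
1.5 [ 0.31047798  0.16966392  1.79040028  0.          1.18152845 -1.18952202]
```

View pics/w1.png

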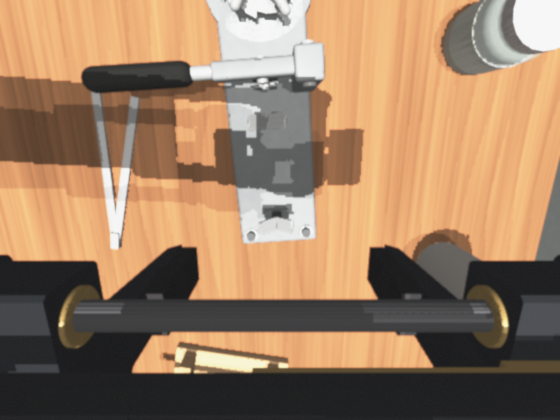

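View pics/w2.png

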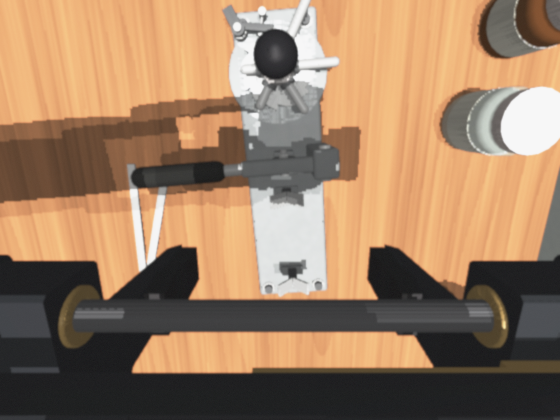

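```bash
cat >> h.py <<'E'
def load(f):
    c=dict(np.load(f,allow_pickle=True)); return c,(campose(c,dict(tool_pos=c["st_p"],tcp_rot=c["st_r"])) if "st_p" in c else campose(c))
E
python3 - <<'E'
from h import *
import cv2
c,T=load("w2.npz");P=cloud(c,T)
for uv,z in [((262,294),.012),((327,291),.012),((314,10),.012),((275,53),.12),((338,62),.062),((308,3),.062),((244,70),.062),((260,108),.062),((304,108),.062)]: print(uv,ray(c,T,*uv,z).round(4))
g=c["image"]; 
m=(P[...,2]>.105)&(P[...,2]<.15)&(abs(P[...,0]-.575)<.05)&(abs(P[...,1]-.21)<.05)
Q=P[m];print("knob top",Q[Q[:,2]>.13].mean(0),Q[:,2].max(),len(Q))
# sphere fit
A=np.c_[2*Q,np.ones(len(Q))];x=np.linalg.lstsq(A,(Q**2).sum(1),rcond=None)[0];print("sph",x[:3],np.sqrt(x[3]+x[:3]@x[:3]))
for n in("scene0","side0"):
    c2,T2=load(n+".npz")
    P2=cloud(c2,T2); m=(P2[...,2]>.108)&(P2[...,2]<.145)&(abs(P2[...,0]-.575)<.03)&(abs(P2[...,1]-.21)<.03)
    Q=P2[m];A=np.c_[2*Q,np.ones(len(Q))];x=np.linalg.lstsq(A,(Q**2).sum(1),rcond=None)[0];print(n,"sph",x[:3],np.sqrt(x[3]+x[:3]@x[:3]),len(Q))
c3,T3=load("w1.npz")
for uv,z in [((243,243),.012),((316,239),.012)]: print(uv,ray(c3,T3,*uv,z).round(4))
cv2.imwrite("pics/w2c.png",cv2.resize(g[0:200,200:400],None,fx=4,fy=3.0,interpolation=2)[:600])
# orthographic top-down of points at plate level
E
```

```text
(262, 294) [ 0.5483 -0.0843  0.012 ]
(327, 291) [ 0.6441 -0.0794  0.012 ]
(314, 10) [0.6155 0.284  0.012 ]
(275, 53) [0.5727 0.2174 0.12  ]
(338, 62) [0.6376 0.2203 0.062 ]
(308, 3) [0.6049 0.2746 0.062 ]
(244, 70) [0.5384 0.2127 0.062 ]
(260, 108) [0.5545 0.1745 0.062 ]
(304, 108) [0.6026 0.1744 0.062 ]
knob top [0.5729945  0.21562327 0.13579161] 0.14240444793136509 1822
sph [0.57278485 0.21651347 0.12063049] 0.019543934899429957
scene0 sph [0.57514157 0.21236872 0.12255112] 0.017616782423544614 92
side0 sph [0.57458964 0.2138038  0.12147989] 0.018308914532051936 173
(243, 243) [ 0.5468 -0.0846  0.012 ]
(316, 239) [ 0.6442 -0.0789  0.012 ]
```

View pics/w2c.png

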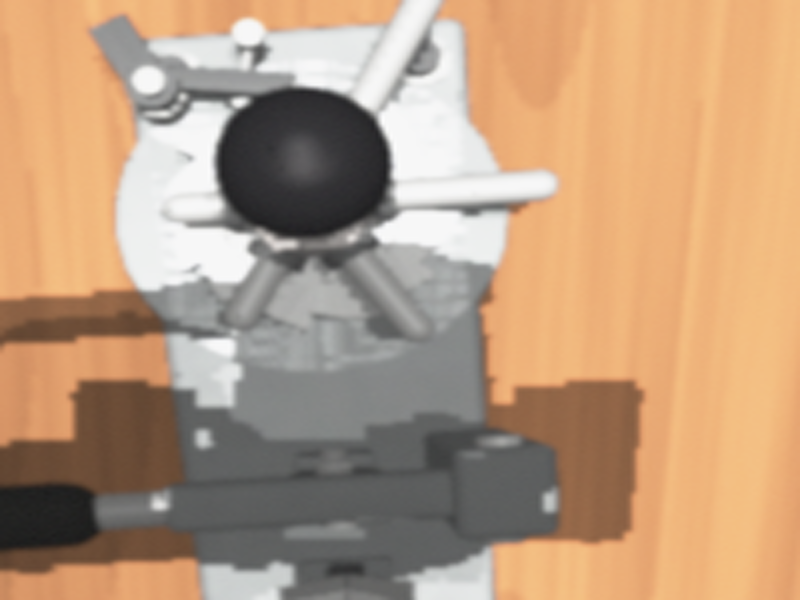

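```bash
python3 - <<'E'
from h import *
from cell import manip,cams,inverse_kinematics
K=np.array([.5735,.2152])
rot0=R.from_matrix(np.array([[0,1,0],[0,0,-1],[-1,0,0]]))
for n in("scene0","side0","w2"):
    c,T=load(n+".npz");P=cloud(c,T);r=np.hypot(P[...,0]-K[0],P[...,1]-K[1]);print(n,[P[...,2][(r<a)&(r>.03)&(P[...,2]<.2)].max().round(3) for a in (.06,.1,.15,.2)])
rot=(R.from_rotvec([0,0,1.53])*rot0).as_rotvec()
manip.move_pose([*K,.20],rot)
s=manip.state();print(s["clock"],s["joint_pos"].round(3),s["tool_pos"])
manip.set_gripper(.066)
manip.move_linear([*K,.102],rate=.12)
s=manip.state();print(s["clock"],s["tool_pos"],s["contact_force"].round(2))
manip.set_gripper(.03,force=12)
s=manip.state();print(s["clock"],s["tool_pos"],s["contact_force"].round(2),s["moment"].round(3),s["gripper_width"])
c=cams.capture("side");cv2.imwrite("pics/g1.png",c["image"][60:270,200:480].repeat(2,0).repeat(2,1))
E
```

```text
scene0 [np.float64(0.07), np.float64(0.114), np.float64(0.117), np.float64(0.12)]
side0 [np.float64(0.07), np.float64(0.115), np.float64(0.117), np.float64(0.121)]
w2 [np.float64(0.069), np.float64(0.114), np.float64(0.118), np.float64(0.121)]
2.9167 [ 0.318  0.174  1.785 -0.     1.182 -1.211] [0.57376889 0.21490567 0.2002245 ]
4.3917 [0.57420617 0.21544479 0.10282443] [ 0.86 -1.6   0.54]
4.9167 [0.57395834 0.21641932 0.10265579] [0.23 5.63 0.52] [ 0.83  -0.042 -0.005] 0.039049969260886566
```

View pics/g1.png

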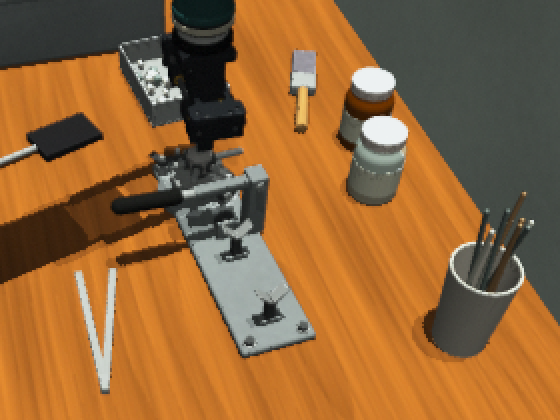

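```bash
python3 - <<'E'
from h import *
from cell import manip,cams,inverse_kinematics
s=manip.state();p=s["tool_pos"]
manip.move_linear([.5735,.2166,.102],rate=.05)
manip.set_gripper(.03,force=35)
s=manip.state();print(s["clock"],s["tool_pos"],s["contact_force"].round(2),s["moment"].round(3),s["gripper_width"])
q=s["joint_pos"].copy();q0=q[5]
for a in np.radians([25,50,75,100,125,150,162]):
    q[5]=q0+a;manip.set_joints(q)
    s=manip.state();print(round(s["clock"],2),round(np.degrees(s["joint_pos"][5]-q0),1),s["tool_pos"].round(4),s["contact_force"].round(1),s["moment"].round(3),round(s["gripper_width"],4))
for n in("side","scene"):
    c=cams.capture(n);cv2.imwrite(f"pics/g2{n}.png",cv2.resize(c["image"][90:270,220:460],None,fx=2.5,fy=2.5))
E
```

```text
5.4333 [0.57395505 0.21658864 0.10257492] [-0.45 -0.08  5.7 ] [ 0.194 -0.054  0.001] 0.037818562472765146
5.93 24.9 [0.5739 0.2165 0.1026] [-1.1  2.   5. ] [ 0.302  0.211 -0.88 ] 0.038
6.43 49.8 [0.5737 0.2165 0.1025] [-1.   0.8  4.9] [0.155 0.17  0.091] 0.0381
6.93 74.8 [0.5737 0.2165 0.1025] [-1.7  0.1  4.3] [0.008 0.179 0.117] 0.0382
7.43 99.7 [0.5737 0.2165 0.1025] [-2.6  0.   5.3] [0.024 0.347 0.056] 0.0378
7.93 124.7 [0.5737 0.2165 0.1025] [-2.3  0.8  5.4] [0.049 0.41  0.067] 0.038
8.43 149.7 [0.5737 0.2165 0.1025] [-2.3  0.3  5.2] [0.042 0.394 0.043] 0.0377
8.75 161.8 [0.5737 0.2165 0.1025] [-1.6 -0.   4.4] [0.006 0.429 0.052] 0.038
```

View pics/g2side.png

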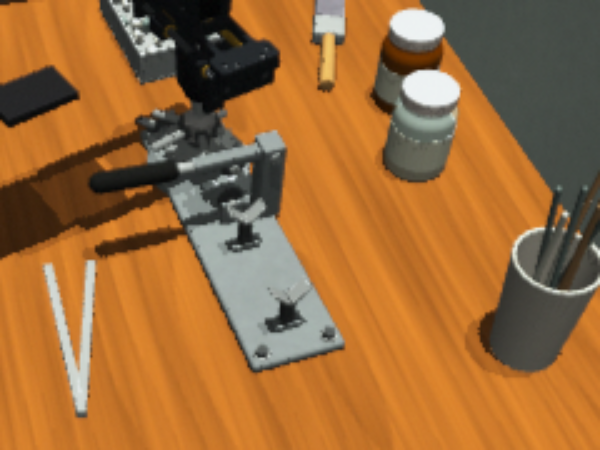

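View pics/g2scene.png

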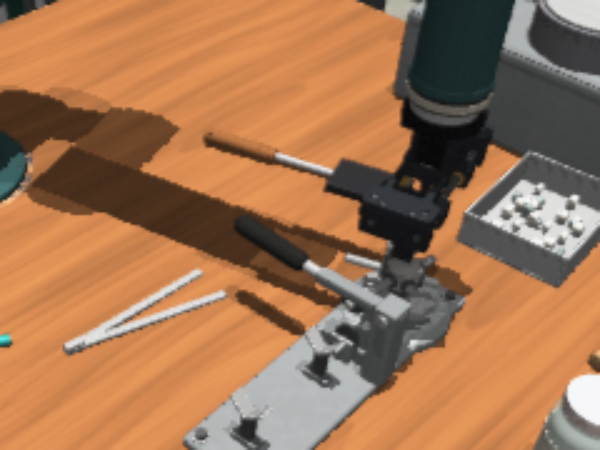

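```bash
python3 - <<'E'
from h import *
from cell import manip,cams,inverse_kinematics
manip.set_gripper(.066)
manip.move_linear([.5735,.2166,.20],rate=.2)
rot=R.from_matrix(np.array([[0,1,0],[0,0,-1],[-1,0,0]])).as_rotvec()
manip.move_pose((.58,.08,.27),rot); manip.dwell(.2)
s=manip.state();c=cams.capture("wrist");c["st_p"]=s["tool_pos"];c["st_r"]=s["tcp_rot"];np.savez("w3.npz",**c)
print(s["clock"])
cv2.imwrite("pics/w3.png",cv2.resize(c["image"][0:200,180:380],None,fx=3,fy=3,interpolation=2))
T=campose(c,s)
np.savez("side3.npz",**cams.capture("side"));np.savez("scene3.npz",**cams.capture("scene"))
E
```

```text
11.625
```

View pics/w3.png

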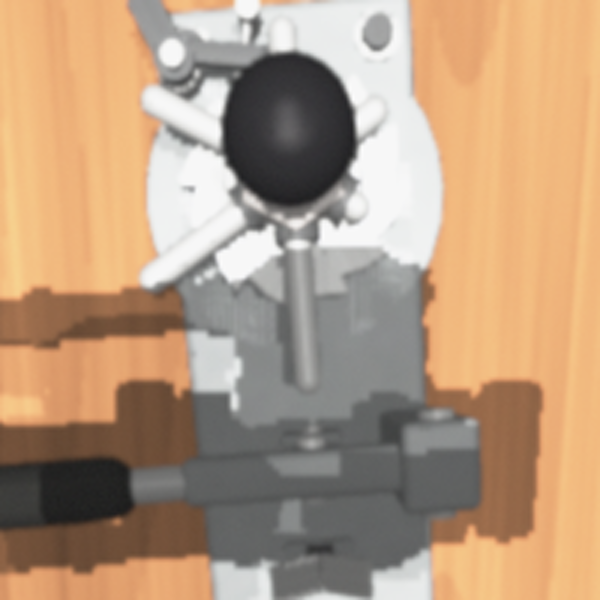

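```bash
python3 - <<'E'
from h import *
c,T=load("w3.npz");P=cloud(c,T)
tip=ray(c,T,180+308/3,388/3,.062);base=ray(c,T,180+300/3,245/3,.066)
m=(P[...,2]>.105)&(P[...,2]<.15)&(abs(P[...,0]-.575)<.05)&(abs(P[...,1]-.21)<.05)
Q=P[m];A=np.c_[2*Q,np.ones(len(Q))];x=np.linalg.lstsq(A,(Q**2).sum(1),rcond=None)[0][:3]
print(x,tip,tip-x,np.degrees(np.arctan2(tip[1]-x[1],tip[0]-x[0])),np.degrees(np.arctan2(tip[1]-base[1],tip[0]-base[0])))
for u,v in [(149,100),(149,278),(374,108),(285,30)]:
    t=ray(c,T,180+u/3,v/3,.062);print(np.degrees(np.arctan2(t[1]-x[1],t[0]-x[0])),np.hypot(*(t-x)[:2]))
# V rests and plate: points by height from the depth maps
for n in("side0","scene0","side3","scene3","w2","w3"):
    c,T=load(n+".npz");P=cloud(c,T);O=np.array([.5735,.2160]);ex=np.array([.0748,-.9972]);ey=np.array([.9972,.0748])
    D=P[...,:2]-O;X=D@ex-.115;Y=D@ey
    for x0 in(30,145):
        m=(abs(X-x0/1000)<.02)&(abs(Y)<.03)&(P[...,2]>.045)&(P[...,2]<.08);print(n,x0,m.sum(),(X[m].min(),X[m].max(),Y[m].min(),Y[m].max(),P[...,2][m].max()) if m.any() else"")
    m=(P[...,2]>.006)&(P[...,2]<.02)&(X>.06)&(X<.13);print(n,"plate Y",np.percentile(Y[m&(abs(Y)<.06)],[1,99]).round(4))
    m=(P[...,2]>.006)&(P[...,2]<.02)&(abs(Y)<.04)&(X>.16)&(X<.2);print(n,"plate Xmax",X[m].max() if m.any() else '')
E
```

```text
[0.57271547 0.2165135  0.12062538] [0.57887092 0.14324152 0.062     ] [ 0.00615545 -0.07327198 -0.05862538] -85.19795824526612 -86.69187449854822
155.2975607846131 0.05324656020533002
-145.55438339379725 0.06188988923091217
34.48839409832447 0.034963912155781554
92.11786689975642 0.043360801082130175
side0 30 88 (np.float64(0.02148725855744958), np.float64(0.04102141624042817), np.float64(-0.017654313354607896), np.float64(0.021678942452814084), np.float64(0.07242903778006071))
side0 145 102 (np.float64(0.13645113181224344), np.float64(0.15612129932748975), np.float64(-0.019163409422594927), np.float64(0.01951653557659387), np.float64(0.07177784922712316))
side0 plate Y [-0.0487  0.0487]
side0 plate Xmax 0.18829579628315524
scene0 30 95 (np.float64(0.02388674529483055), np.float64(0.04105071680280266), np.float64(-0.018910689992439177), np.float64(0.01932514765917742), np.float64(0.07160686246743919))
scene0 145 114 (np.float64(0.13864089724958778), np.float64(0.15604095340132013), np.float64(-0.018096564493142835), np.float64(0.01932712841088521), np.float64(0.07217967217964982))
sc
[... 1068 characters left out ...]
4866), np.float64(0.07219350309902273))
w2 145 399 (np.float64(0.13535295848019335), np.float64(0.15218766694061137), np.float64(-0.02074642794811432), np.float64(0.01842112805071423), np.float64(0.07241329635666144))
w2 plate Y [-0.0497  0.0476]
w2 plate Xmax 0.18317030787479727
w3 30 469 (np.float64(0.020704613974677696), np.float64(0.03719659378404121), np.float64(-0.020646037063943436), np.float64(0.018470973948346233), np.float64(0.07240115244040535))
w3 145 403 (np.float64(0.13513304149536526), np.float64(0.15209541504615443), np.float64(-0.02080284366023262), np.float64(0.01823160717184262), np.float64(0.0720956381282748))
w3 plate Y [-0.0497  0.0477]
w3 plate Xmax 0.18332475917655316
```

```bash
python3 - <<'E'
from h import *
from cell import manip,cams,inverse_kinematics
rot=R.from_matrix(np.array([[0,1,0],[0,0,-1],[-1,0,0]])).as_rotvec()
manip.set_gripper(.04)
manip.move_pose((.525,-.42,.27),rot); manip.dwell(.15)
s=manip.state();c=cams.capture("wrist");c["st_p"]=s["tool_pos"];c["st_r"]=s["tcp_rot"];np.savez("w4.npz",**c)
print(s["clock"])
cv2.imwrite("pics/w4.png",c["image"])
for n in("side3","scene3","w4"):
    c,T=load(n+".npz");P=cloud(c,T);hsv=cv2.cvtColor(c["image"],cv2.COLOR_BGR2HSV)
    m=(hsv[...,1]<60)&(hsv[...,2]>110)&(P[...,2]>.03)&(P[...,2]<.06)&(P[...,0]>.38)&(P[...,0]<.68)&(P[...,1]>-.45)&(P[...,1]<-.22)
    k,l,st,ce=cv2.connectedComponentsWithStats(m.astype(np.uint8))
    for i in range(1,k):
        if st[i,4]<80: continue
        Q=P[l==i];mu=Q.mean(0);d=np.linalg.svd(Q[:,:2]-mu[:2],full_matrices=0)[2][0];d*=np.sign(d[0]);t=(Q[:,:2]-mu[:2])@d
        w=(Q[:,:2]-mu[:2])@[-d[1],d[0]]
        mid=mu[:2]+d*(t.min()+t.max())/2
        print(n,st[i],mid.round(4),np.degrees(np.arctan2(d[1],d[0])).round(2),"len",np.ptp(t).round(4),"wid",np.ptp(w).round(4),"zmax",np.percentile(Q[:,2],95).round(4))
E
```

```text
14.3083
side3 [289 305 106  12 571] [ 0.5231 -0.3005] -10.19 len 0.219 wid 0.0124 zmax 0.0482
side3 [297 338 110  12 354] [ 0.5203 -0.3702] -10.26 len 0.2176 wid 0.0073 zmax 0.0425
scene3 [192 266  48  78 474] [ 0.5229 -0.3006] -10.2 len 0.2195 wid 0.0135 zmax 0.0479
scene3 [166 283  43  83 296] [ 0.5198 -0.3703] -10.15 len 0.2217 wid 0.0076 zmax 0.0419
w4 [217  34  15  19 220] [ 0.4602 -0.2657] 85.06 len 0.0181 wid 0.0153 zmax 0.0454
w4 [ 181   51  196   49 2246] [ 0.5214 -0.298 ] -10.24 len 0.2201 wid 0.0128 zmax 0.0473
w4 [328  57  16  20 221] [ 0.5839 -0.2882] 85.88 len 0.0187 wid 0.0157 zmax 0.0456
w4 [212  73  16  25 239] [ 0.4528 -0.3098] 76.56 len 0.0253 wid 0.0157 zmax 0.0454
w4 [ 185  120  182   38 1074] [ 0.5178 -0.3677] -10.22 len 0.2194 wid 0.0078 zmax 0.0413
```

View pics/w4.png

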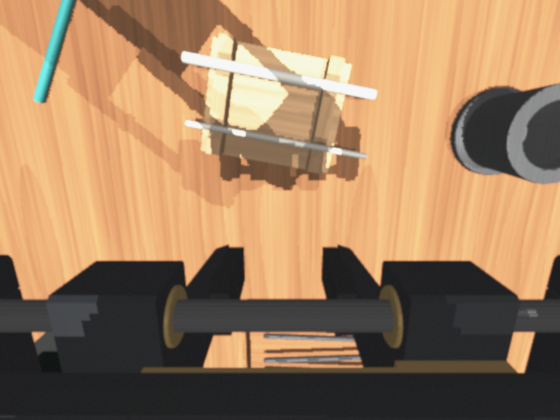

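```bash
python3 - <<'E'
from h import *
from cell import manip,cams,inverse_kinematics
rot0=R.from_matrix(np.array([[0,1,0],[0,0,-1],[-1,0,0]]))
a=np.radians(-10.2+90);rot=(R.from_rotvec([0,0,a])*rot0).as_rotvec()
C=[.5223,-.2985]
manip.move_pose([*C,.12],rot)
manip.move_linear([*C,.0225],rate=.12)
s=manip.state();print(s["clock"],s["tool_pos"],s["contact_force"].round(2),s["joint_pos"].round(2))
manip.set_gripper(.005,force=15)
s=manip.state();print(s["clock"],s["tool_pos"],s["contact_force"].round(2),s["gripper_width"])
manip.move_linear([*C,.20],rate=.2)
s=manip.state();print(s["clock"],s["tool_pos"],s["contact_force"].round(2),s["moment"].round(3),s["gripper_width"])
for n in("side","scene"):
    c=cams.capture(n);np.savez(n+"5.npz",**c);cv2.imwrite(f"pics/{n}5.png",c["image"])
for n in("side5","scene5"):
    c,T=load(n+".npz");P=cloud(c,T);hsv=cv2.cvtColor(c["image"],cv2.COLOR_BGR2HSV)
    m=(hsv[...,1]<60)&(hsv[...,2]>90)&(P[...,2]>.19)&(P[...,2]<.25)&(P[...,0]>.38)&(P[...,0]<.68)&(P[...,1]>-.45)&(P[...,1]<-.22)
    Q=P[m];mu=Q.mean(0);d=np.linalg.svd(Q-mu,full_matrices=0)[2][0];d*=np.sign(d[0]);t=(Q-mu)@d
    print(n,len(Q),(mu+d*(t.min()+t.max())/2).round(4),d.round(3),np.ptp(t))
E
```

```text
16.4583 [ 0.52295185 -0.29896912  0.02324679] [-0.22  0.04  0.31] [-0.56  0.34  1.94 -0.    0.86 -1.95]
17.0083 [ 0.52277104 -0.29765396  0.02295871] [0.83 5.75 3.15] 0.010930541823544507
18.05 [ 0.52129499 -0.29807419  0.19832862] [ 0.32 -0.74 -0.42] [ 0.103 -0.058 -0.022] 0.010633855160648534
side5 488 [ 0.521  -0.3015  0.2199] [ 0.984 -0.176 -0.002] 0.21888050972680587
scene5 349 [ 0.5656 -0.3088  0.2202] [ 0.983 -0.184 -0.017] 0.13143827012806994
```

View pics/side5.png

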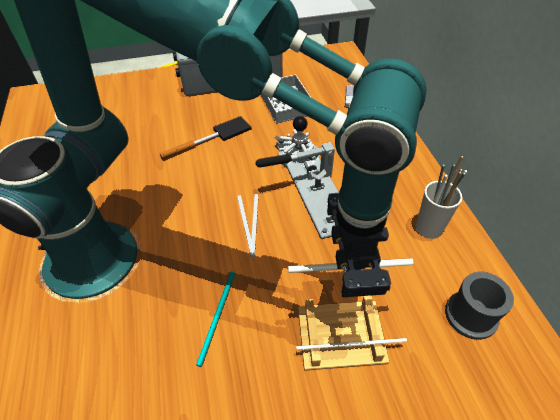

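```bash
cat >> h.py <<'E'
O=np.array([.5737,.2163]);ANG=np.radians(4.3)
ex=np.array([np.sin(ANG),-np.cos(ANG)]);ey=np.array([np.cos(ANG),np.sin(ANG)])
def chop(x,z,y=0): return np.r_[O+ex*(.115+x)+ey*y,z]
rot0=R.from_matrix(np.array([[0,1,0],[0,0,-1],[-1,0,0]]))
ROTC=(R.from_rotvec([0,0,ANG])*rot0).as_rotvec()
def tochop(P):
    D=np.asarray(P)[...,:2]-O;return D@ex-.115,D@ey
E
python3 - <<'E'
from h import *
from cell import manip,cams,inverse_kinematics
def pr(t):
    s=manip.state();x,y=tochop(s["tool_pos"]);print(t,round(s["clock"],2),np.round([x,y,s["tool_pos"][2]],4),s["contact_force"].round(2),s["moment"].round(3),round(s["gripper_width"],4))
manip.move_pose(chop(.122,.20),ROTC);pr("above")
manip.move_linear(chop(.122,.065),rate=.15);pr("near")
for n in("side","scene"):
    c=cams.capture(n);np.savez(n+"6.npz",**c);cv2.imwrite(f"pics/{n}6.png",cv2.resize(c["image"][120:300,220:460],None,fx=3,fy=3,interpolation=2))
E
```

```text
above 19.73 [ 1.224e-01 -1.000e-04  1.997e-01] [ 0.93 -0.52 -0.11] [-0.007 -0.017  0.028] 0.011
near 20.78 [0.1222 0.0009 0.066 ] [-0.23 -0.05 -0.64] [ 0.005 -0.03   0.037] 0.0114
```

View pics/side6.png

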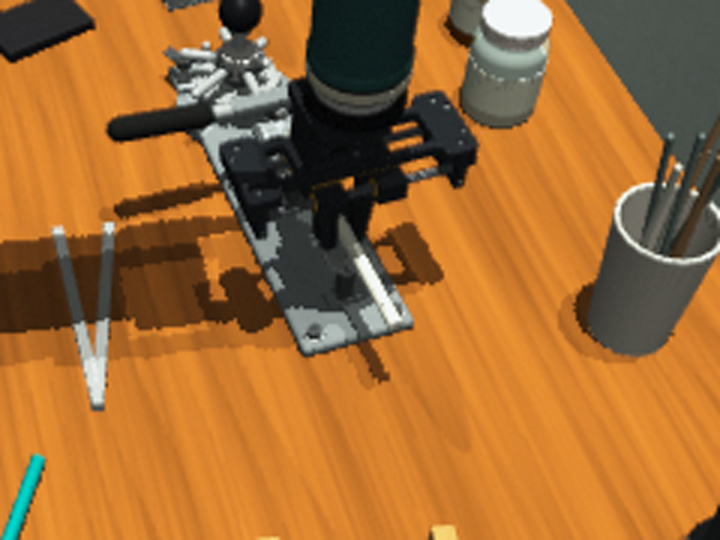

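View pics/scene6.png

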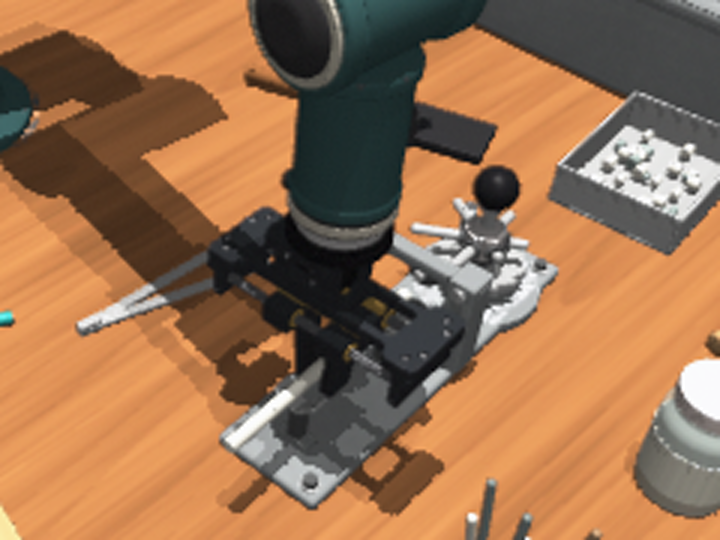

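```bash
python3 - <<'E'
from h import *
for n in("side6","scene6"):
    c,T=load(n+".npz");P=cloud(c,T);X,Y=tochop(P);hsv=cv2.cvtColor(c["image"],cv2.COLOR_BGR2HSV)
    m=(P[...,2]>.073)&(P[...,2]<.1)&(abs(Y)<.02)&(X>.136)&(hsv[...,1]<60)&(hsv[...,2]>100)&(X<.26)
    print(n,m.sum(),X[m].min(),X[m].max(),np.polyfit(X[m],Y[m],1),Y[m].mean(),P[...,2][m].max(),np.polyfit(X[m],P[...,2][m],1)[0])
E
```

```text
side6 151 0.15245948093657663 0.23423029223607789 [-0.00016625  0.00057019] 0.0005374310665303305 0.09237843532616286 -0.01602797245320717
scene6 198 0.1360809977365086 0.23511978373651432 [-0.01300921  0.00580678] 0.0033238288224795402 0.09221243328035056 -0.012782968663686275
```

```bash
python3 - <<'E'
from h import *
from cell import manip,cams,inverse_kinematics
def pr(t):
    s=manip.state();x,y=tochop(s["tool_pos"]);print(t,round(s["clock"],2),np.round([x,y,s["tool_pos"][2]],4),s["contact_force"].round(2),s["moment"].round(3),round(s["gripper_width"],4));return s
for z in (.050,.047,.0455,.0445,.0435,.0425):
    manip.move_linear(chop(.122,z),rate=.05);s=pr(z)
    if s["contact_force"][2]>3: break
manip.set_gripper(.005,force=4);pr("soft")
manip.set_gripper(.022);pr("open")
for n in("side","scene"):
    c=cams.capture(n);np.savez(n+"7.npz",**c)
    P=cloud(c,campose(c));X,Y=tochop(P);hsv=cv2.cvtColor(c["image"],cv2.COLOR_BGR2HSV)
    m=(P[...,2]>.055)&(P[...,2]<.1)&(abs(Y)<.02)&(X>.155)&(hsv[...,1]<60)&(hsv[...,2]>100)&(X<.26)
    print(n,m.sum(),X[m].min(),X[m].max(),np.polyfit(X[m],Y[m],1),Y[m].mean(),P[...,2][m].max(),np.polyfit(X[m],P[...,2][m],1)[0])
    cv2.imwrite(f"pics/{n}7.png",cv2.resize(c["image"][120:300,220:460],None,fx=3,fy=3,interpolation=2))
E
```

```text
0.05 21.33 [ 0.1219 -0.0006  0.0493] [-0.47 -0.4  -1.07] [0.061 0.053 0.03 ] 0.011
0.047 21.58 [ 1.22e-01 -1.00e-04  4.68e-02] [-0.39  0.9  -0.01] [-0.01   0.054 -0.042] 0.0114
0.0455 21.83 [ 0.122  -0.      0.0455] [ 0.74  0.29 -0.44] [ 0.004 -0.038 -0.014] 0.011
0.0445 22.08 [0.122  0.0002 0.045 ] [-1.23 -0.19  3.06] [ 0.062  0.245 -0.013] 0.0108
soft 22.3 [1.22e-01 1.00e-04 4.48e-02] [-1.2  -0.45  3.3 ] [0.008 0.278 0.032] 0.0117
open 22.66 [ 0.122  -0.      0.0443] [-0.18 -0.26 -1.54] [ 0.009  0.026 -0.021] 0.0218
side 135 0.1569251814410474 0.23357779965466935 [-0.00867509  0.00070321] -0.0010175985429895355 0.07100164654963748 -0.00384025989177123
scene 165 0.15506365671986327 0.23422687031284645 [-0.00579249  0.0023826 ] 0.0012422411069143934 0.07086759993825464 -0.0076346389240685405
```

View pics/scene7.png

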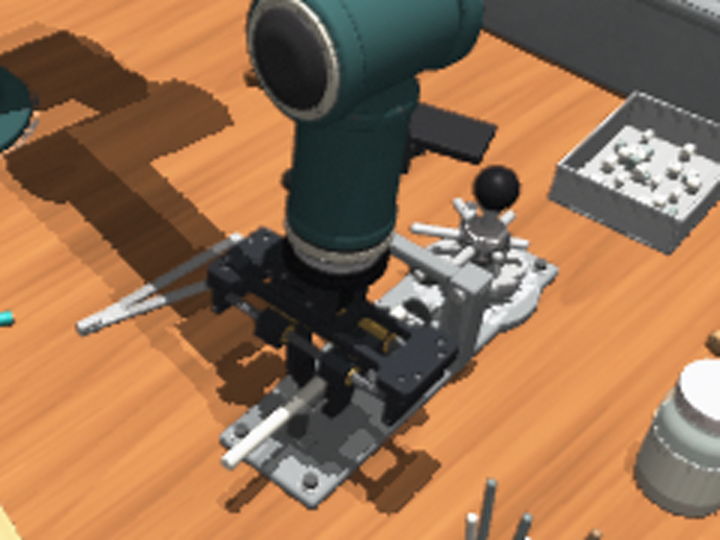

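View pics/side7.png

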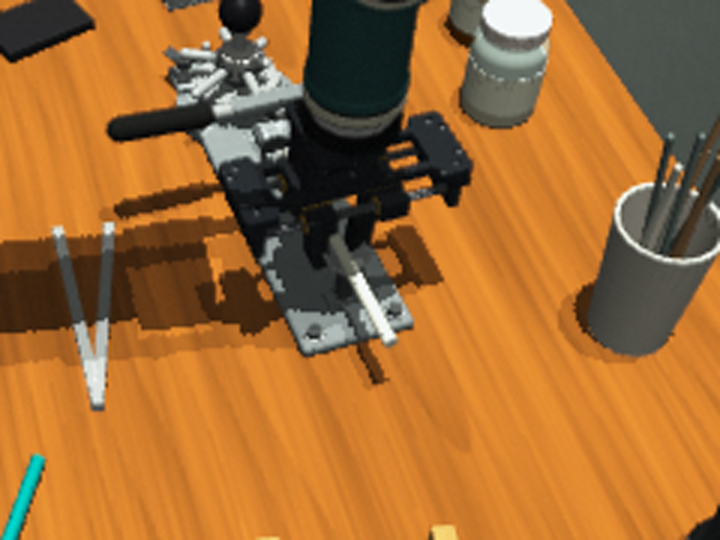

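```bash
python3 - <<'E'
from h import *
from cell import manip,cams,inverse_kinematics
def pr(t):
    s=manip.state();x,y=tochop(s["tool_pos"]);f=s["contact_force"];fx=f[:2]@ex;print(t,round(s["clock"],2),np.round([x,y,s["tool_pos"][2]],4),"fx",round(fx,2),f.round(2),round(s["gripper_width"],4));return fx
manip.set_gripper(.005,force=8);pr("grip")
for x in (.105,.09,.08,.076,.074):
    manip.move_linear(chop(x,.0445),rate=.06);pr(x)
hit=0
x=.074
while x>.064:
    x-=.001
    manip.move_linear(chop(x,.0445),rate=.03);fx=pr(round(x,4))
    hit=hit+1 if fx>2.5 else 0
    if hit>=2: break
for n in("side","scene"):
    c=cams.capture(n);np.savez(n+"8.npz",**c)
    P=cloud(c,campose(c));X,Y=tochop(P);hsv=cv2.cvtColor(c["image"],cv2.COLOR_BGR2HSV)
    m=(P[...,2]>.055)&(P[...,2]<.1)&(abs(Y)<.02)&(X>.12)&(hsv[...,1]<60)&(hsv[...,2]>100)&(X<.26)
    print(n,m.sum(),X[m].min(),X[m].max(),Y[m].mean(),P[...,2][m].max())
    cv2.imwrite(f"pics/{n}8.png",cv2.resize(c["image"][120:300,220:460],None,fx=3,fy=3,interpolation=2))
E
```

```text
grip 23.07 [ 0.122  -0.0004  0.0444] fx 0.5 [-0.94 -0.57  1.26] 0.0114
0.105 23.51 [ 0.1039 -0.0003  0.0444] fx -2.05 [-2.32  1.88  1.16] 0.0115
0.09 23.91 [ 0.089  -0.0002  0.0445] fx -3.16 [-3.35  2.92  2.11] 0.0112
0.08 24.23 [ 0.0793 -0.0001  0.0445] fx -1.26 [-3.45  1.    2.  ] 0.0113
0.076 24.48 [ 0.0758 -0.0001  0.0445] fx -0.88 [-4.26  0.56  3.19] 0.0112
0.074 24.73 [ 0.0741 -0.0001  0.0445] fx 1.49 [-3.64 -1.76  3.75] 0.0113
0.073 24.98 [ 0.0732 -0.0001  0.0445] fx 3.2 [-3.47 -3.47  2.64] 0.0115
0.072 25.23 [ 0.0721 -0.      0.0445] fx 2.44 [-4.34 -2.78  3.35] 0.0116
0.071 25.48 [ 0.071  -0.      0.0445] fx 2.96 [-4.78 -3.33  3.61] 0.0114
0.07 25.73 [ 0.07   -0.0001  0.0445] fx 2.75 [-3.88 -3.05  3.01] 0.0112
side 172 0.12028984808968461 0.18057479432274082 0.0006250621528148606 0.07434599863600944
scene 191 0.12034781698562284 0.18290235160893747 -9.784752156131647e-05 0.07254686891971918
```

View pics/side8.png

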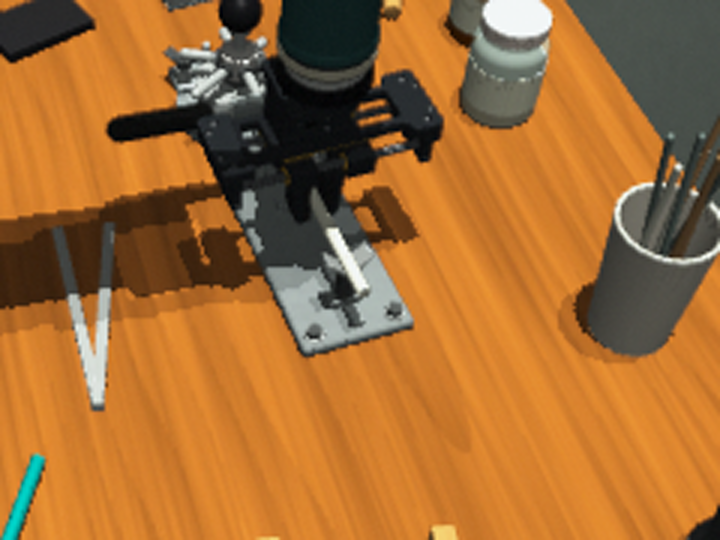

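```bash
python3 - <<'E'
from h import *
from cell import manip,cams,inverse_kinematics
def pr(t):
    s=manip.state();x,y=tochop(s["tool_pos"]);f=s["contact_force"];fx=f[:2]@ex;print(t,round(s["clock"],2),np.round([x,y,s["tool_pos"][2]],4),"fx",round(fx,2),f.round(2),round(s["gripper_width"],4));return fx
x=.070
for i in range(5):
    x-=.001
    manip.move_linear(chop(x,.0445),rate=.03);fx=pr(round(x,4))
    if fx>9: break
for n in("side","scene"):
    c=cams.capture(n);np.savez(n+"9.npz",**c)
    P=cloud(c,campose(c));X,Y=tochop(P);hsv=cv2.cvtColor(c["image"],cv2.COLOR_BGR2HSV)
    m=(P[...,2]>.055)&(P[...,2]<.1)&(abs(Y)<.02)&(X>.12)&(hsv[...,1]<60)&(hsv[...,2]>100)&(X<.26)
    print(n,m.sum(),X[m].min(),X[m].max(),Y[m].mean(),P[...,2][m].max())
E
```

```text
0.069 26.07 [ 0.0694 -0.      0.0445] fx 5.39 [-3.24 -5.65  4.39] 0.0109
0.068 26.32 [ 0.0692 -0.      0.0445] fx 7.09 [-3.77 -7.39  4.04] 0.0116
0.067 26.57 [ 0.0688 -0.      0.0444] fx 9.03 [-2.95 -9.28  2.43] 0.0112
side 169 0.12122660219794561 0.18147587666069492 0.0005752809502413341 0.07443849385589396
scene 191 0.12042160282458754 0.1828139244375125 8.95092598008767e-05 0.07308228629011126
```

```bash
python3 - <<'E'
from h import *
from cell import manip,cams,inverse_kinematics
manip.move_linear(chop(.0682,.0445),rate=.03)
s=manip.state();print(s["contact_force"]@np.r_[ex,0])
manip.set_gripper(.03);
s=manip.state();print(s["contact_force"],tochop(s["tool_pos"]))
p=chop(.0685,.0445)
manip.move_linear([*p[:2],.16],rate=.12)
manip.move_pose((.58,.065,.27),rot0.as_rotvec()); manip.dwell(.2)
s=manip.state();c=cams.capture("wrist");c["st_p"]=s["tool_pos"];c["st_r"]=s["tcp_rot"];np.savez("w10.npz",**c)
print(s["clock"]);cv2.imwrite("pics/w10.png",cv2.resize(c["image"][0:240,180:400],None,fx=2.5,fy=2.5,interpolation=2))
for n in("side","scene"):
    c=cams.capture(n);np.savez(n+"10.npz",**c)
    P=cloud(c,campose(c));X,Y=tochop(P);hsv=cv2.cvtColor(c["image"],cv2.COLOR_BGR2HSV)
    m=(P[...,2]>.055)&(P[...,2]<.1)&(abs(Y)<.02)&(X>.12)&(hsv[...,1]<60)&(hsv[...,2]>100)&(X<.26)
    print(n,m.sum(),X[m].max() if m.any() else'',Y[m].mean(),P[...,2][m].max())
    cv2.imwrite(f"pics/{n}10.png",cv2.resize(c["image"][90:270,220:460],None,fx=3,fy=3,interpolation=2))
E
```

```text
5.586058461134765
[ 1.18339034  0.54669533 -0.08230021] (np.float64(0.06792223242719288), np.float64(0.0003346026526829116))
29.2417
side 168 0.18173452755973912 0.0007280600586660155 0.07211262412710728
scene 189 0.1817402765844593 -4.303444797179017e-05 0.07268289639805103
```

View pics/w10.png

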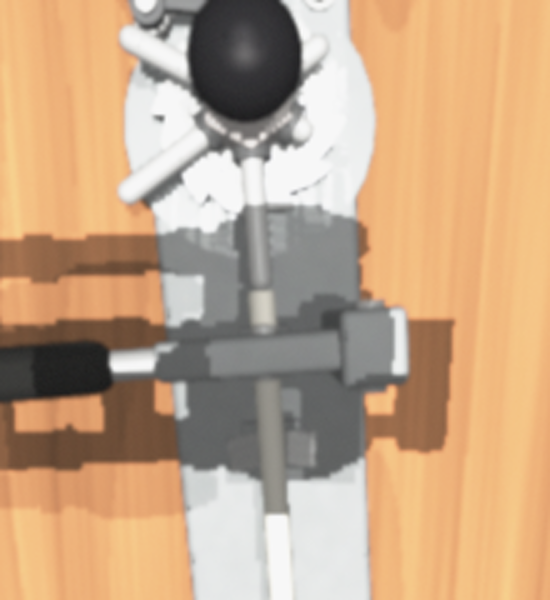

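View pics/side10.png

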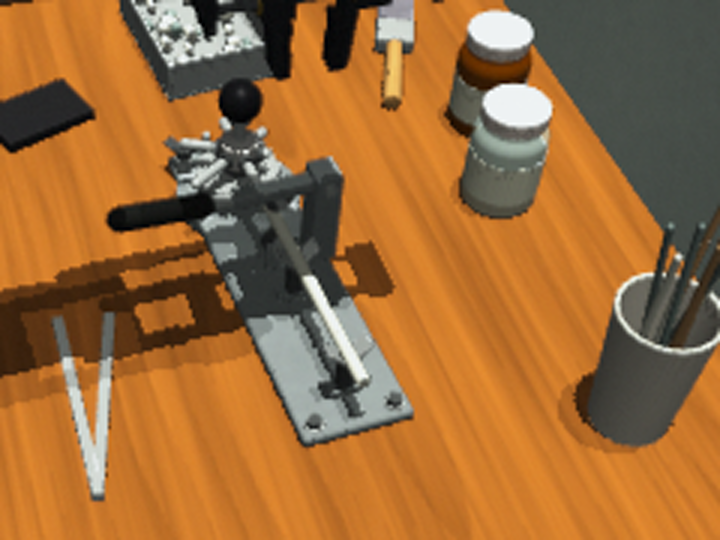

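View pics/scene10.png

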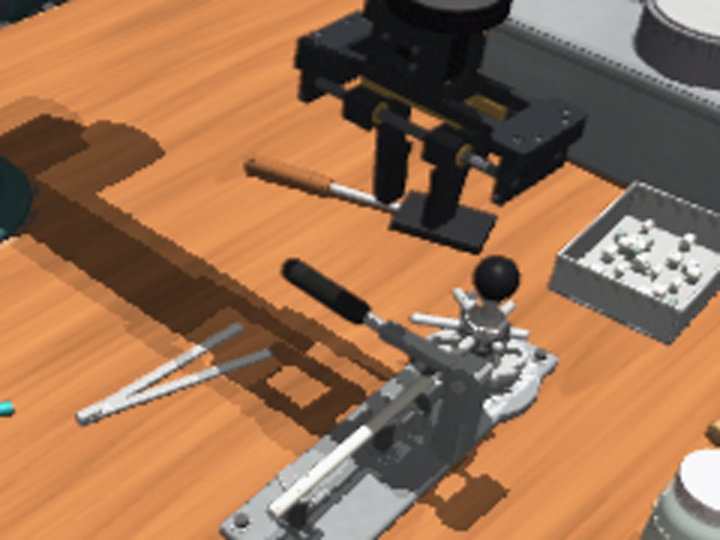

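```bash
python3 - <<'E'
from h import *
from cell import manip,cams,inverse_kinematics
def pr(t):
    s=manip.state();x,y=tochop(s["tool_pos"]);f=s["contact_force"];fx=f[:2]@ex;print(t,round(s["clock"],2),np.round([x,y,s["tool_pos"][2]],4),"fx",round(fx,2),f.round(2),round(s["gripper_width"],4));return fx
manip.move_pose(chop(.215,.16),ROTC);manip.set_gripper(0)
manip.move_linear(chop(.215,.055),rate=.15);manip.dwell(.2);f0=pr("down")
x=.200;manip.move_linear(chop(x,.055),rate=.08);f0=pr("x")
hit=0
while x>.182:
    x-=.001
    manip.move_linear(chop(x,.055),rate=.02);fx=pr(round(x,4))
    hit=hit+1 if fx>2.5 else 0
    if hit>=2 or fx>5:break
c=cams.capture("side");cv2.imwrite("pics/push.png",cv2.resize(c["image"][120:300,220:460],None,fx=3,fy=3,interpolation=2))
E
```

```text
down 31.87 [0.2153 0.0011 0.0565] fx 1.08 [ 0.12 -1.08  0.46] 0.0007
x 32.2 [0.1992 0.     0.0552] fx 1.04 [ 0.13 -1.03  0.11] 0.0006
0.199 32.45 [ 0.199 -0.     0.055] fx 0.18 [-0.3  -0.2  -0.26] 0.0008
0.198 32.7 [ 0.1981 -0.      0.0549] fx 0.48 [-0.32 -0.5  -0.19] 0.0005
0.197 32.95 [ 0.197 -0.     0.055] fx -0.47 [-0.03  0.47 -0.12] 0.0005
0.196 33.2 [ 0.1959 -0.      0.055 ] fx 0.12 [-0.18 -0.13  0.35] 0.0001
0.195 33.45 [ 0.1949 -0.      0.055 ] fx -0.33 [ 0.25  0.35 -0.09] 0.0005
0.194 33.7 [0.1939 0.     0.055 ] fx -0.9 [0.13 0.91 0.17] 0.0004
0.193 33.95 [0.1929 0.     0.055 ] fx -0.03 [-0.33  0.    0.94] 0.0004
0.192 34.2 [ 0.192 -0.     0.055] fx 0.67 [-0.1  -0.67 -0.55] 0.0001
0.191 34.45 [0.1909 0.     0.055 ] fx 0.56 [ 0.26 -0.54 -0.71] 0.0005
0.19 34.7 [ 0.1899 -0.      0.055 ] fx -0.63 [-0.14  0.62 -0.18] 0.0004
0.189 34.95 [ 0.1889 -0.      0.055 ] fx 0.07 [-0.15 -0.08 -0.14] 0.0002
0.188 35.2 [1.884e-01 1.000e-04 5.510e-02] fx 1.49 [ 0.39 -1.46 -0.15] 0.0002
0.187 35.45 [0.1882 0.0002 0.0552] fx 5.48 [-0.05 -5.5   0.03] 0.0003
```

View pics/push.png

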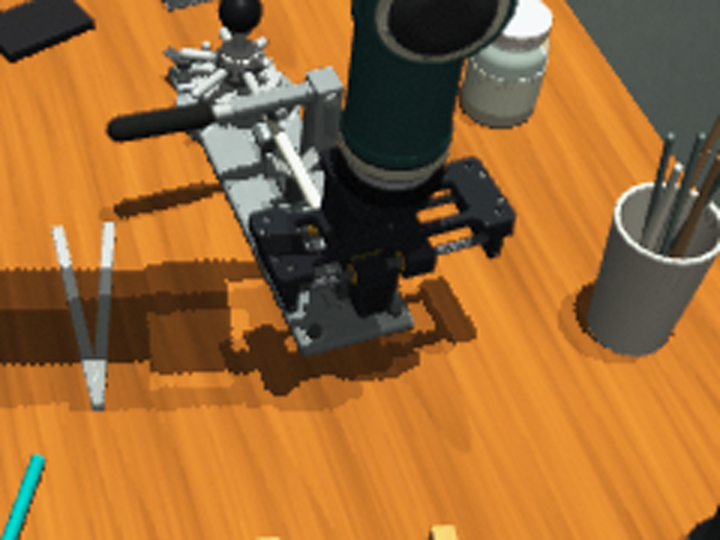

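```bash
python3 - <<'E'
from h import *
from cell import manip,cams,inverse_kinematics
manip.move_linear(chop(.215,.0555),rate=.08)
manip.move_linear(chop(.215,.18),rate=.2)
manip.move_pose((.58,.065,.27),rot0.as_rotvec()); manip.dwell(.2)
s=manip.state();c=cams.capture("wrist");c["st_p"]=s["tool_pos"];c["st_r"]=s["tcp_rot"];T=campose(c,s)
print(s["clock"]);cv2.imwrite("pics/w11.png",cv2.resize(c["image"][0:240,180:400],None,fx=2.5,fy=2.5,interpolation=2))
tip=ray(c,T,180+260/2.5,291/2.5,.062);print("joint",tochop(tip))
for n in("side","scene"):
    c=cams.capture(n);P=cloud(c,campose(c));X,Y=tochop(P);hsv=cv2.cvtColor(c["image"],cv2.COLOR_BGR2HSV)
    m=(P[...,2]>.055)&(P[...,2]<.1)&(abs(Y)<.02)&(X>.12)&(hsv[...,1]<60)&(hsv[...,2]>100)&(X<.26)
    print(n,m.sum(),X[m].max(),Y[m].mean(),P[...,2][m].max())
    cv2.imwrite(f"pics/{n}11.png",c["image"])
E
```

```text
37.7917
joint (np.float64(-0.038528445272260944), np.float64(0.0005384919353486602))
side 166 0.18273338965347807 0.0005217598458372738 0.0727572666227545
scene 190 0.1829802999251351 -7.648379987765125e-05 0.0721432660856327
```

View pics/w11.png

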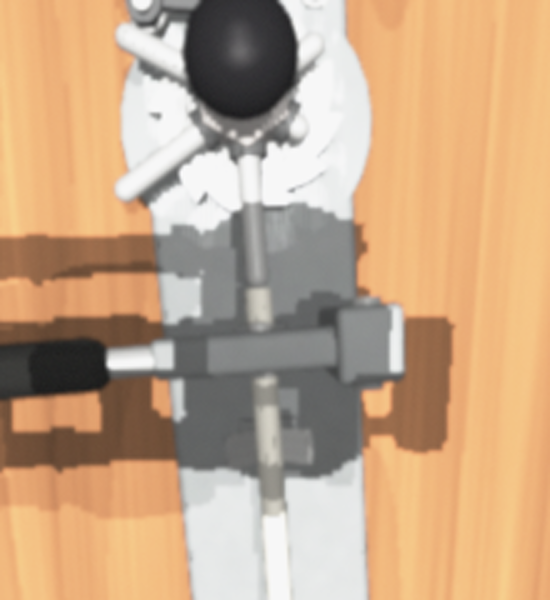

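View pics/side11.png

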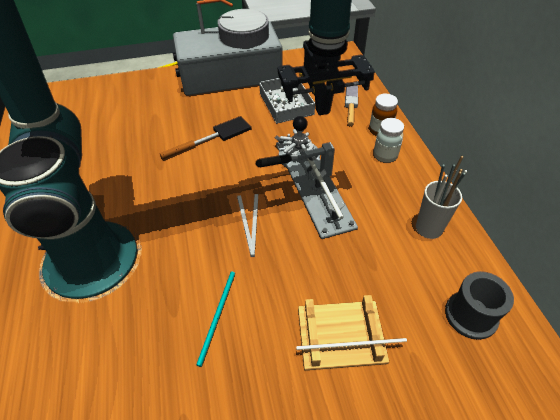

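```bash
python3 -c "
from cell import order,manip
print(manip.state()['contact_force']);order.close_job()"
```

```text
[ 0.37323048  0.70037128 -0.2365742 ]
the job is handed in; nothing more can be done
```

I did the whole job and handed it in at about 38 s of the 72 s allowed; handing in reports no verdict.

- **Turret:** I turned the ball knob clockwise five teeth in one grasp, about 12° past the last tooth, then let go so it ran back onto the pawl. From above, the longest rod points at the wheels at about -85° to -87°, against -85.7° for the chopper axis. I judged the pawl seated from that rest position, not by seeing the pawl itself.
- **Cane:** I took the thick cane from the rack and laid it in both V rests short of the wheels. Then I fed it under the lever until it met the rod; the push rose to about 9 N.
- **Check after release:** I pressed its free end with the closed fingers, and it was solid at once (5.5 N within about 0.3 mm). The last wrist picture shows rod and cane in line with no visible gap, meeting at about chopper x = -38.5 mm (nominal -40).
- **Disagreement between checks:** the fixed cameras put the cane's far end at x = 181–183 mm instead of 180. Their readings carry about 1.5 mm of bias and 1 mm of scatter, and the fingertip press put the end at about 179 mm. No check failed.
- **Left alone:** the thin cane, the tweezers and the turquoise look-alike were not touched, and the arm ended clear of everything.

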